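Pack the gauges into the swing-out charging tray

ROBOT

A 6-joint arm with a two-finger parallel gripper is mounted at the origin on a cart in front of the work surface, level with it; the furniture and walls round the work are solid. World frame = base frame: x ahead of the robot, y to its left, z up, the work surface at z = 0. Lengths are in m, angles in degrees, forces in N, time in s.
With the tool pointing down it reaches from about 0.325 to 0.85 m from the base axis. Payload 15.5 kg.
Tool frame: the origin (TCP) lies between the finger pads; the fingertips stand arm.tip_extent ahead of it and the grasp point (between the pads) lies 5 mm behind it (arm.tip_extent is the distance from the TCP to the fingertips, in m); z points along the fingers, y is the line along which they close (so a half turn about z gives the same grasp; the last joint's range is limited). The gripper opens to 91 mm and grips with 3 to 60 N. Pads are 32 mm wide; open, the fingers measure 118 mm over their backs; the gripper's body (76 mm by 178 mm) begins 60 mm behind the grasp point.
Start: joints at [-73.081, 28.281, 77.091, -0, 74.628, -5.472], TCP at [0.238, -0.578, 0.228] pointing down, gripper open.
Joint ranges: [-166.48, 166.48], [-47.26, 123.95], [12.59, 153.08], [-70.14, 250.14], [6.76, 159.57], [-176.63, 176.63]. Speed limits (degrees/s): [108.29, 108.29, 147.25, 172.46, 172.46, 172.46].

INTERFACE

Orientations are given as a 3x3 rotation matrix whose columns are the frame's x, y, z axes.
In Python, from rig import arm, hand, kin, telemetry, optics gives the robot as it stands. Calls block until the motion is done:
- arm.move_to(position, orientation): joint-space move of the TCP to a pose.
- arm.move_l(position, orientation=None, feed=0.15): straight line of the TCP; orientation=None keeps the orientation; feed is the mean speed in m/s.
- arm.move_joints(angles): joint-space move.
- hand.grip(opening): finger opening in m; the grip force is fixed at half the most; returns when the fingers have stopped.
- arm.sleep(seconds).
- kin.solve_ik(position, orientation): joint angles nearest the present ones, or None.
- telemetry.observe(): the state.
- optics.snapshot(name): name is "scene" or "top"; returns the picture (384x512x3 uint8, red, green, blue); there is no depth.
- optics.get_calibration(name): a dict with "intrinsics" (3x3 intrinsics, pixels), "cam_to_world" (4x4, takes a point from camera to world coordinates). Camera axes: x right, y down, z forward; pixel columns grow to the right and rows downward; lengths in m; the calibration is good to about 2 mm. A picture is of the moment at which its call begins. get_calibration takes no time and is no camera call.
A pose or a line that the arm cannot do raises arm.Unreachable and nothing moves.
- arm.sign_off(): hands the job in; it is judged then, once.
Trained networks look in the newest picture that a camera, given by its name, has taken for a name from the list of things; names that differ only in an ending like _2 or _b are one class to them, and where a whole thing is asked for, a point or a joint stands for the part that bears it (a point fixed in the world has none). Each returns a list of dicts, best first, with "conf" (0 to 1); they miss things now and then, are a little off and sometimes report something else, mostly with a low value. They report only what shows in the picture. A call takes as long as a camera call.
- optics.spot_in(target, camera): "extent" ([left, top, right, bottom] in pixels, round what is visible of it).
- optics.masks_of(target, camera): "mask" (384x512 bool, what is visible of it) and "extent" ([left, top, right, bottom] in pixels, round what is visible of it).
The state is a dict: "t": time; "joint_positions": joint angles; "dq": joint speeds; "tau": joint torques, N m; "ee_pos": TCP position; "tool_rot": TCP orientation; "force": force on the tool from outside, world axes, zero at the start; "torque": the same for the moment, N m; "width": finger opening in m; "grasp_force": force on a finger pad.
Only numpy, scipy, OpenCV 4.12 (cv2) and the standard library are available. Lean on these libraries where they do the work, as an engineer would, in place of code of your own. Each camera call takes 0.05 s, during which the arm holds its last target. There are 200 camera calls.

TASK

Lift the spring knob to free the tray under the grey dust roof, swing it right out towards you and let the pin drop into its notch. Press every gauge lying on the table (tape measure, dial gauge, T gauge, level - as many as there are) fully home in the cutout of its own shape, and plug the battery block fully into the socket. Then draw the pin again, swing the loaded tray home under the roof and let the pin drop in; leave the roll of masking tape and the marker alone.

Things in the scene. Friction and masses are not known exactly. Their poses are not given: they have to be found in the camera images.
- swivel_base: fixed swivel base on the table: steel hub, notched quadrant (index plate, top 24 mm above the table) and a grey dust roof. Origin on the swing tray's vertical pivot axis at table height, z up. The roof (123 mm high, open on the side towards the robot) covers the base's own x -78 to +82, y 72 to 236 mm.
- tray (a joint): swing tray turning on the base, counter-clockwise positive from above: 0 = home under the roof (along the base's +y), 1.571 = right out (along its -x, to the robot); a notch at each, end stops 0.05 rad beyond. Light friction (1.5 N at the knob), stays where left. Tray 136 mm wide, 77 to 227 mm from the pivot, underside 31 mm, insert top 52 mm above the table.
- index_pin (a joint): height (m) of the spring index pin on the tray's side arm: 0 = dropped into a notch, tray locked; 0.011 to 0.012 = resting on the plate between notches; from 0.013 clear of the plate; 0.018 = end of its lift. The spring pulls it down with 3 N, 7 N when fully drawn. It drops into a notch when within about 0.02 rad of it.
- knob_top (a point): middle of the top face of the index pin's black round knob, 26 mm across and 24 mm tall, axis vertical, 90 mm from the pivot, free to spin on the pin; its direction from the pivot is the base's -x when the tray is home and -y when it is out. Its top is 74 mm above the table with the pin down. Lifting it draws the pin, and moving it sideways swings the tray.
- tape_base (a point): middle of the underside of the tape measure (moves with it; the orientation is that of the tape measure)
- tape_rule: pocket tape measure, yellow, standing upright: 33 wide along its x, 65 long along its y, 60 high, 180 g; origin on the underside, 7.5 mm along -y from the middle of its length. Grip across the 33 mm. Either way round in its cutout.
- dial_gauge: dial thickness gauge: round steel head 38 mm across, 34 high, with a white dial face on top, and a bar 14 wide, 24 high sticking out along +x; 64 mm long in all (x -31 to +33). Origin at the middle of the length on the underside; the head's centre is at x = -12 mm. Lowest 4 mm stepped in by 2 mm.
- tee_gauge: T-shaped marking gauge, 34 high: dark wooden head 38 mm wide at x -32 to -14 mm, steel stem 18 wide from there to x = +32. Origin at the middle of the length on the underside. Lowest 4 mm stepped in by 2 mm.
- pocket_level: small spirit level, an aluminium bar 66 long (x), 22 wide (y), 34 high. Origin middle of the underside. Lowest 4 mm stepped in by 2 mm. Either way round.
- battery_plug: battery block, black, 44 x 34 x 26 mm high (x, y, z), standing on its grey plug, 32 x 24 mm and 16 mm long, which points down; 42 mm high in all. Origin middle of the plug's underside; long way along x. Either way round.
- tape_pocket (a point): rectangular cutout 67 x 35 mm for the tape measure, 16 mm deep, in the tray's black insert: point mid-floor; x axis (towards the pivot) is where the thing's own x points when fitted; for the tape measure its y axis, either way. About 0.9 mm free each side; a spring lip in one long wall grips the thing, so push it down the last 10 mm (5 to 15 N)
- dial_pocket (a point): keyhole-shaped cutout for the dial gauge, 16 mm deep, in the tray's black insert: point mid-floor; x axis (towards the pivot) is where the thing's own x points when fitted. About 0.9 mm free each side; a spring lip in one long wall grips the thing, so push it down the last 10 mm (5 to 15 N)
- tee_pocket (a point): T-shaped cutout for the T gauge, 16 mm deep, in the tray's black insert: point mid-floor; x axis (towards the pivot) is where the thing's own x points when fitted. About 0.9 mm free each side; a spring lip in one long wall grips the thing, so push it down the last 10 mm (5 to 15 N)
- level_pocket (a point): narrow rectangular cutout 68 x 24 mm for the level, 16 mm deep, in the tray's black insert: point mid-floor; x axis (towards the pivot) is where the thing's own x points when fitted. About 0.9 mm free each side; a spring lip in one long wall grips the thing, so push it down the last 10 mm (5 to 15 N)
- socket (a point): rectangular socket 34 x 26 mm for the battery plug, in a raised block on the tray near its pivot, 16 mm deep: point at the middle of its floor; x axis along the plug's long way, z up. About 0.9 mm free each side; a spring lip in one long wall grips the thing, so push it down the last 10 mm (5 to 15 N)
- roll_of_tape: roll of masking tape, 104 mm across, 25 high, origin middle of the underside; not part of the job
- marker: marker pen 135 mm long, lying; not part of the job

How it is judged:
By the outcome, as a careful person would: the job done as asked, in the order asked, and still so for the second after the job is handed in, with the robot touching nothing.
Of tape_rule, dial_gauge, tee_gauge, pocket_level only 3 to 4 are there at a start; the rules pass over those that are not, and their reading is None.
At some moment in a run one of dial_gauge, tee_gauge, pocket_level may be knocked a few centimetres aside while the robot is not near it.
Once in a run the grip may slacken for a moment while it holds something.
It also fails if it takes over 210 s, if anything falls off the work surface, if the arm or the gripper's body presses on something with over 40 N, if the wrist force passes 120 N, or if a joint passes its speed limit or range.

## Working session

There is one attempt and no reset: what is moved stays moved. The work goes in short steps, each a Python script; the robot and the scene stay as the last script left them, time stands still between calls to the robot, and variables do not carry over. Pictures are saved under pics/ and viewed, at most 14 in all, crops included, and the job is handed in when it is done.

```bash
ls; mkdir -p pics; python3 - <<'E'
from rig import arm,hand,kin,telemetry,optics
import cv2,numpy as np
s=telemetry.observe();print(s['t'],s['ee_pos'],s['width'],arm.tip_extent)
for n in('scene','top'):
    im=optics.snapshot(n);cv2.imwrite(f'pics/{n}0.png',cv2.resize(im[:,:,::-1],(800,600)))
    c=optics.get_calibration(n);print(n,np.round(c['intrinsics'],1).tolist(),np.round(c['cam_to_world'],3).tolist())
    for t in['swivel_base','tray','knob_top','tape_rule','dial_gauge','tee_gauge','pocket_level','battery_plug','roll_of_tape','marker']:
        print(t,[(round(d['conf'],2),np.round(d['extent']).astype(int).tolist()) for d in optics.spot_in(t,n)][:2])
E
```

```text
pics
rig.py
0.0 [ 0.23797354 -0.57751335  0.2273465 ] 0.09110831775778674 0.014
scene [[460.2, 0.0, 258.0], [0.0, 460.2, 190.8], [0.0, 0.0, 1.0]] [[-0.573, -0.51, 0.642, -0.412], [-0.82, 0.345, -0.457, 0.744], [0.012, -0.788, -0.615, 1.008], [0.0, 0.0, 0.0, 1.0]]
swivel_base [(0.93, [141, 170, 255, 244])]
tray [(0.58, [164, 189, 239, 236])]
knob_top [(0.49, [230, 199, 237, 208])]
tape_rule [(0.85, [275, 175, 292, 196])]
dial_gauge [(0.7, [230, 199, 239, 211]), (0.56, [168, 191, 237, 232])]
tee_gauge []
pocket_level [(0.42, [300, 202, 302, 212])]
battery_plug []
roll_of_tape [(0.86, [291, 145, 317, 167])]
marker [(0.68, [248, 167, 275, 180])]
top [[390.7, 0.0, 251.3], [0.0, 390.7, 186.2], [0.0, 0.0, 1.0]] [[0.003, -0.996, 0.085, 0.501], [-1.0, -0.004, -0.018, 0.03], [0.018, -0.085, -0.996, 1.166], [0.0, 0.0, 0.0, 1.0]]
swivel_base [(0.81, [111, 135, 240, 201])]
tray [(0.92, [175, 148, 212, 200])]
knob_top []
tape_rule [(0.81, [269, 182, 301, 198])]
dial_gauge []
tee_gauge [(0.62, [363, 229, 379, 250])]
pocket_level [(0.45, [269, 229, 281, 252])]
battery_plug [(0.65, [321, 184, 336, 201]), (0.57, [364, 230, 378, 250])]
roll_of_tape [(0.71, [332, 134, 364, 166])]
marker [(0.5, [258, 146, 303, 152])]
```

View pics/top0.png

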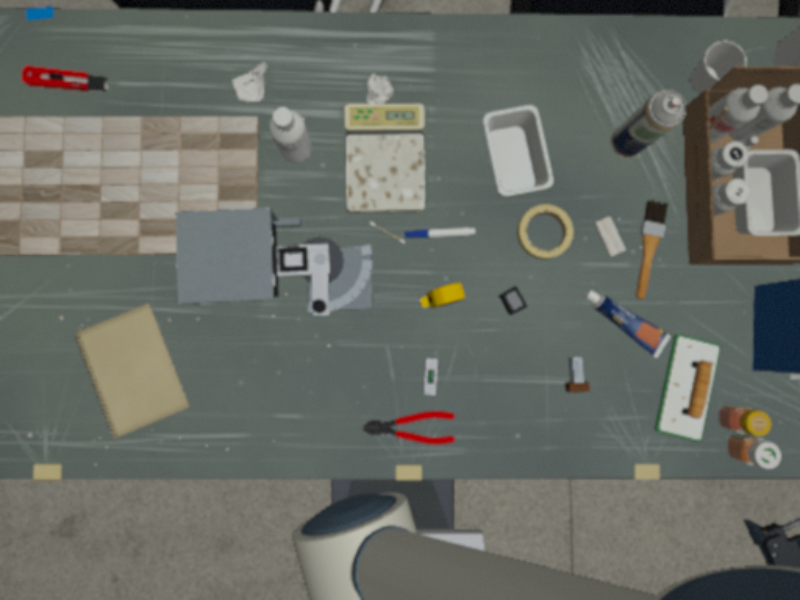

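View pics/scene0.png

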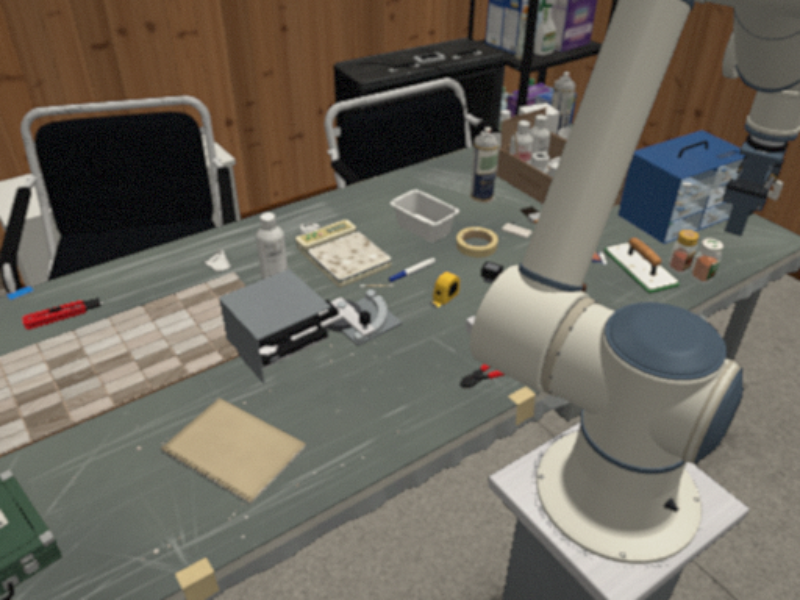

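The top view shows the knob at (319,306), the roof's corners at about (176,210) to (273,300), the tape measure at (443,295), the battery at (513,300), the level at (431,376) and the T gauge at (578,375). There is no dial gauge. I'll look closer at the base and the objects.

```bash
cat > h.py <<'E'
from rig import arm,hand,kin,telemetry,optics
import cv2,numpy as np
from scipy.optimize import minimize
CAL={n:optics.get_calibration(n) for n in('top','scene')}
def proj(P,n='top'):
    c=CAL[n];T=np.linalg.inv(c['cam_to_world']);P=np.atleast_2d(P)
    q=(P@T[:3,:3].T+T[:3,3])@c['intrinsics'].T;return q[:,:2]/q[:,2:]
def unproj(uv,z,n='top'):
    c=CAL[n];d=np.array(c['cam_to_world'])[:3,:3]@np.linalg.solve(c['intrinsics'],[uv[0],uv[1],1]);o=np.array(c['cam_to_world'])[:3,3]
    return o+d*(z-o[2])/d[2]
def down(a): # tool pointing down, closing axis (tool y) along world angle a (rad)
    y=np.array([np.cos(a),np.sin(a),0]);z=np.array([0,0,-1.]);return np.c_[np.cross(y,z),y,z]
def obs(): return telemetry.observe()
def box(x0,x1,y0,y1,z0,z1): return np.array([[x,y,z] for x in(x0,x1) for y in(y0,y1) for z in(z0,z1)])/1000
MODEL=dict(tape_rule=[box(-16.5,16.5,-25,40,0,60)],tee_gauge=[box(-32,-14,-19,19,0,34),box(-14,32,-9,9,0,34)],
 pocket_level=[box(-33,33,-11,11,0,34)],battery_plug=[box(-22,22,-17,17,16,42),box(-16,16,-12,12,0,16)])
S=8
def render(name,p,n='top',z=0):
    c,s=np.cos(p[2]),np.sin(p[2]);R=np.array([[c,-s,0],[s,c,0],[0,0,1]]);m=np.zeros((384*S,512*S),np.uint8)
    for b in MODEL[name]:
        h=cv2.convexHull((proj(b@R.T+[p[0],p[1],z],n)*S+S/2).astype(np.float32)).astype(np.int32);cv2.fillConvexPoly(m,h,255)
    return cv2.resize(m,(512,384),interpolation=cv2.INTER_AREA)/255.
def fit(name,yaws,n='top',snap=True,mask=None,zc=.02):
    if snap: optics.snapshot(n)
    if mask is None:
        r=optics.masks_of(name,n)
        if not r: return None
        mask=r[0]['mask']
    mask=mask.astype(float);v,u=np.nonzero(mask>.5);c=unproj((u.mean(),v.mean()),zc,n);best=None
    f=lambda q:np.sum((render(name,(q[0]/100,q[1]/100,q[2]/5),n)-mask)**2)/mask.sum()
    for y in yaws:
        q0=np.array([c[0]*100,c[1]*100,y*5]);r=minimize(f,q0,method='Nelder-Mead',options=dict(initial_simplex=q0+np.vstack([np.zeros(3),np.eye(3)*[1,1,1]]),maxiter=90,xatol=.01,fatol=1e-4))
        if best is None or r.fun<best[1]: best=(np.array([r.x[0]/100,r.x[1]/100,r.x[2]/5]),r.fun)
    return best
E
python3 - <<'E'
from h import *
im=optics.snapshot('top')
cv2.imwrite('pics/base.png',cv2.resize(im[125:215,105:250,::-1],(800,497),interpolation=cv2.INTER_CUBIC))
t=[im[165:265,y:y+w,::-1] for y,w in((255,100),(340,60))]
cv2.imwrite('pics/obj.png',cv2.resize(np.hstack(t),(800,500),interpolation=cv2.INTER_CUBIC))
g=im.max(2).astype(float)[188:206,194:214];w=np.clip(70-g,0,None);v,u=np.mgrid[188:206,194:214];uv=((u*w).sum()/w.sum(),(v*w).sum()/w.sum())
print('knob',uv,unproj(uv,.07))
for nm in MODEL:
    r=fit(nm,np.arange(0,6.28,np.pi/4) if nm in('tape_rule','tee_gauge') else np.arange(0,3.14,np.pi/4),snap=False);print(nm,r)
E
```

```text
knob (np.float64(203.69243287225387), np.float64(195.4759967453214)) [0.56782108 0.14363128 0.07      ]
tape_rule (array([ 0.59110268, -0.09116199,  6.54984166]), np.float64(0.12804845926689407))
tee_gauge (array([ 0.44442157, -0.33501106,  0.05203451]), np.float64(0.16890656395643167))
pocket_level (array([ 0.44012578, -0.06053183,  3.05979734]), np.float64(0.05653542816172574))
battery_plug (array([ 0.58057987, -0.21482432,  0.44810513]), np.float64(0.22031243292457126))
```

View pics/base.png

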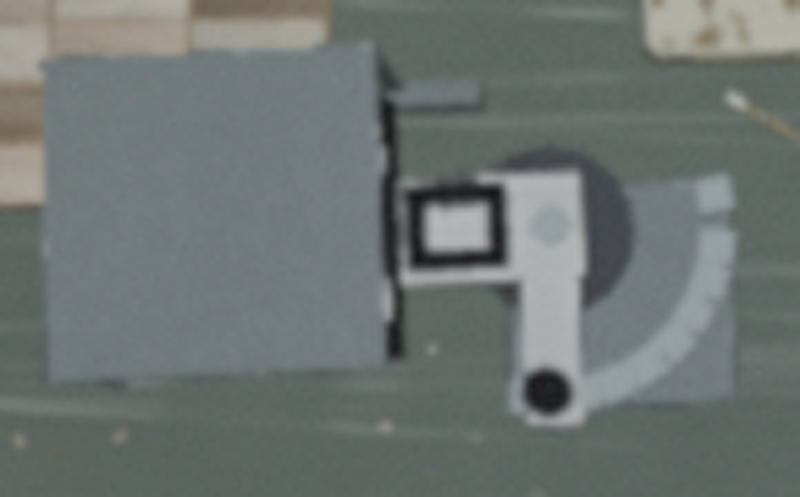

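View pics/obj.png

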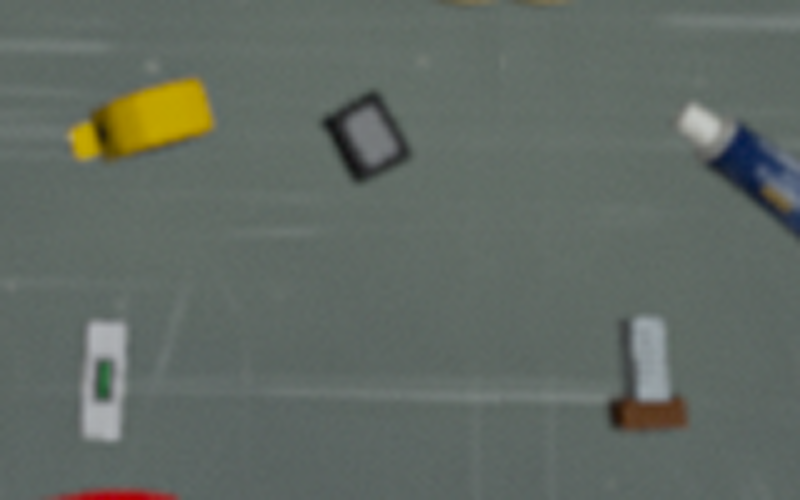

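Three gauges are present (tape measure, T gauge and level) plus the battery. In the base crop the knob is at (548,390) and the pivot screw at (551,222). Next I grasp the knob and centre the grip by force.

```bash
python3 - <<'E'
from h import *
px=lambda x,y:(105+(x+.5)/5.517-.5,125+(y+.5)/5.517-.5)
P=unproj(px(551,222),.05);print('pivot',P)
C=np.array([unproj(px(*q),.123) for q in((42,60),(377,45),(388,362),(50,382))])[:,:2];print('roof',C.round(4).tolist())
m=C.mean(0);print('roof yaw', [np.degrees(np.arctan2(d[1],d[0])) for d in (C[1]-C[2],C[0]-C[3])],[np.degrees(np.arctan2(-d[0],d[1])) for d in (C[0]-C[1],C[3]-C[2])],'pivot from roof',m)
K=unproj((203.69,195.48),.074)
R=down(0)
print('t',obs()['t'])
hand.grip(.06)
arm.move_to([K[0],K[1],.15],R)
arm.move_l([K[0],K[1],.068],R,feed=.1)
print(obs()['force'],obs()['ee_pos'])
hand.grip(.0)
s=obs();print(s['t'],s['width'],s['grasp_force'],s['force'],s['torque'],s['ee_pos'])
E
```

```text
pivot [0.65726357 0.14465406 0.05      ]
roof [[0.7253, 0.386], [0.7339, 0.2233], [0.5783, 0.2149], [0.568, 0.377]]
roof yaw [np.float64(3.087234905246955), np.float64(3.2813165943129263)] [np.float64(3.013152527493682), np.float64(3.651710871208641)] pivot from roof [0.65140011 0.30029004]
t 1.35
[-0.00336637 -0.46663008  0.44509855] [0.56794618 0.14328642 0.06851115]
6.4083 0.02470508552828865 30.000071169342846 [2.43627377 0.14606819 0.46919104] [-0.01617354 -0.73643317 -0.00129641] [0.56814601 0.14326502 0.06820691]
```

```bash
cat > swing.py <<'E'
from h import *
def swing(P,a0,a1,z,n=15,R=None):
    """carry the knob about pivot P from angle a0 to a1 (world, rad), correcting P by the radial force"""
    P=np.array(P,float);off=0.
    for a in np.linspace(a0,a1,n+1)[1:]:
        d=np.array([np.cos(a),np.sin(a)]);q=P+d*(.09+off);arm.move_l([*q,z],R,feed=.06)
        s=obs();f=np.array(s['force'][:2]);fr=f@d;ft=f@[-d[1],d[0]]
        print(f'{np.degrees(a):.0f} fr {fr:.1f} ft {ft:.1f} fz {s["force"][2]:.1f} w {s["width"]*1e3:.1f} pos {np.round(s["ee_pos"],4)}')
        if np.hypot(*f)>25: print('stop');break
        if abs(fr)>2: off+=np.clip(fr*.0001,-.0006,.0006)
    print('off',off,'t',obs()['t']);return off
E
python3 - <<'E'
from swing import *
s=obs();K=np.array(s['ee_pos']);R=down(0)
arm.move_l(K+[0,0,.0165],R,feed=.03)
s=obs();print(s['force'],s['ee_pos'],s['width'])
y=.045;P=K[:2]+.09*np.array([np.cos(y),np.sin(y)]);print('P',P)
swing(P,np.pi+y,np.pi+y+.35,s['ee_pos'][2],4,R)
E
```

```text
[ 5.66890556 -0.34752151 -7.11502986] [0.56808174 0.1432392  0.08447037] 0.025374107722668016
P [0.6580549  0.14731366]
188 fr -4.5 ft 0.3 fz -6.0 w 24.8 pos [0.5689 0.135  0.0842]
193 fr -3.4 ft 1.4 fz -7.7 w 24.7 pos [0.5705 0.1275 0.0842]
198 fr -1.2 ft 1.6 fz -7.2 w 24.8 pos [0.5726 0.1201 0.0843]
203 fr -0.1 ft 3.4 fz -2.9 w 25.4 pos [0.5757 0.1128 0.0846]
off -0.0007942953347746431 t 8.25
```

```bash
python3 - <<'E'
from swing import *
R=down(0);y=.045;P=np.array([.65805,.14731])-.0004
s=obs();print(s['force'])
swing(P,np.pi+y+.35,np.pi*1.5+y-.04,.0845,12,R)
E
```

```text
[ 1.37973067 -3.11010985 -2.85211097]
208 fr -2.7 ft 0.4 fz -3.4 w 24.6 pos [0.5789 0.1042 0.0847]
214 fr -2.7 ft 1.5 fz -1.9 w 24.9 pos [0.5834 0.0968 0.0846]
220 fr -1.6 ft 1.4 fz 0.6 w 25.0 pos [0.5887 0.0899 0.0846]
225 fr -0.4 ft 1.0 fz -0.1 w 24.4 pos [0.5946 0.0834 0.0845]
231 fr 0.2 ft 0.7 fz 0.5 w 24.9 pos [0.6012 0.0775 0.0845]
236 fr 0.9 ft 1.6 fz 0.9 w 24.6 pos [0.6083 0.0722 0.0845]
242 fr 1.2 ft 1.0 fz 0.2 w 24.9 pos [0.6159 0.0677 0.0845]
248 fr 2.4 ft 1.7 fz -0.8 w 25.2 pos [0.6238 0.064  0.0845]
253 fr 1.4 ft 0.9 fz -0.7 w 24.6 pos [0.6323 0.0609 0.0845]
259 fr 2.7 ft 0.6 fz 0.1 w 24.7 pos [0.6408 0.0588 0.0845]
265 fr 0.7 ft 0.6 fz 0.0 w 24.8 pos [0.6495 0.0574 0.0845]
270 fr 1.0 ft 4.2 fz -3.4 w 24.7 pos [0.6585 0.057  0.0845]
off -2.6097253643915974e-05 t 11.85
```

```bash
python3 - <<'E'
from swing import *
R=down(0);P=np.array([.65765,.14691])
for a in(270.9,271.4,272.):
    r=np.radians(a);arm.move_l([*(P+.09*np.array([np.cos(r),np.sin(r)])),.0845],R,feed=.03)
    s=obs();print(a,s['force'],s['ee_pos'])
    if abs(s['force'][0])>8: break
E
```

```text
270.9 [ 0.52891448 -0.93704274 -3.35192088] [0.65880704 0.05696925 0.08442389]
271.4 [-0.01423528 -0.1594363  -5.00680226] [0.65967895 0.05696206 0.08433251]
272.0 [-1.16323395 -0.38636504 -6.19961634] [0.66065088 0.05696313 0.08431265]
```

```bash
python3 - <<'E'
from swing import *
R=down(0);P=np.array([.65765,.14691])
r=np.radians(272);q=P+.09*np.array([np.cos(r),np.sin(r)])
arm.move_l([*q,.0785],R,feed=.02);print(obs()['force'],obs()['ee_pos'])
for a in np.arange(272.3,275.6,.3):
    r=np.radians(a);arm.move_l([*(P+.09*np.array([np.cos(r),np.sin(r)])),.0785],R,feed=.02)
    s=obs();print(round(a,1),s['force'].round(1),np.round(s['ee_pos'],4))
    if abs(s['force'][0])>10: break
print(s['t'])
E
```

```text
[ 5.58488742 -0.04244782 -4.89135787] [0.66170174 0.05696151 0.07857735]
272.3 [ 5.5  0.1 -4.9] [0.6618 0.057  0.0786]
272.6 [ 4.3 -1.3 -3.9] [0.6618 0.057  0.0785]
272.9 [ 2.4 -1.4 -4.5] [0.662  0.057  0.0784]
273.2 [-1.  -1.2 -5.3] [0.6623 0.0571 0.0783]
273.5 [-0.8 -1.2 -4.2] [0.6628 0.0571 0.0783]
273.8 [-0.8 -0.3 -5.1] [0.6636 0.0571 0.0785]
274.1 [-2.4 -1.1 -5.2] [0.664  0.0572 0.0784]
274.4 [-3.9 -1.5 -3.9] [0.6642 0.0572 0.0784]
274.7 [-7.3 -1.5 -4. ] [0.6644 0.0572 0.0783]
275.0 [-7.6 -1.1 -1. ] [0.6645 0.0572 0.0783]
275.3 [-9.7 -2.8 -1.4] [0.6647 0.0572 0.0782]
275.6 [-10.6  -2.5   0.2] [0.6649 0.0573 0.0782]
16.05
```

```bash
python3 - <<'E'
from swing import *
R=down(0)
arm.move_l([.663,.0571,.0785],R,feed=.02)
hand.grip(.05);arm.sleep(.3)
arm.move_l([.663,.0571,.068],R,feed=.05)
hand.grip(0);s=obs();print('x',s['force'],s['ee_pos'],s['width'])
# try the lock
for dx in(-.002,.002,0):
    arm.move_l([.663+dx,.0571,.068],R,feed=.03);s=obs();print(dx,s['force'],s['ee_pos'])
hand.grip(.05);arm.move_l([.663,.0571,.15],R)
# closing along y
R2=down(np.pi/2);arm.move_to([.663,.0571,.15],R2);arm.move_l([.663,.0571,.068],R2,feed=.1)
hand.grip(0);s=obs();print('y',s['force'],s['ee_pos'],s['width'])
hand.grip(.05);arm.move_l([.663,.0571,.2],R2)
arm.move_joints([-73.081,28.281,77.091,0,74.628,-5.472])
im=optics.snapshot('top');cv2.imwrite('pics/out.png',cv2.resize(im[130:250,150:310,::-1],(800,600),interpolation=cv2.INTER_CUBIC))
np.save('out.npy',im);print(obs()['t'])
for t in('tape_pocket','tee_pocket','level_pocket','dial_pocket','socket','knob_top','tray'): print(t,[(round(d['conf'],2),np.round(d['extent'],1).tolist()) for d in optics.spot_in(t,'top')][:2])
E
```

```text
x [0.70278692 0.87172536 1.03615977] [0.66315605 0.05709265 0.06813435] 0.024858251480932063
-0.002 [ 6.36558419  1.20463751 -2.15385897] [0.6618275  0.05705303 0.06820201]
0.002 [-5.55585173 -0.19250398  7.14002558] [0.6641163  0.05711502 0.06803503]
0 [-0.44110895 -0.73417813  4.05987723] [0.66288523 0.05709134 0.0680989 ]
y [-0.35544994 13.03101742  4.83487244] [0.66332468 0.05868931 0.06859034] 0.024693348803312372
27.4667
tape_pocket [(0.55, [181.3, 160.8, 241.1, 248.2])]
tee_pocket [(0.79, [176.8, 157.7, 240.8, 246.1])]
level_pocket [(0.58, [181.8, 160.9, 239.0, 245.6])]
dial_pocket [(0.87, [182.4, 161.5, 238.2, 244.8])]
socket [(0.86, [180.2, 155.3, 242.0, 245.4])]
knob_top []
tray [(0.95, [181.2, 156.6, 240.3, 244.0]), (0.49, [230.2, 160.1, 237.7, 169.3])]
```

View pics/out.png

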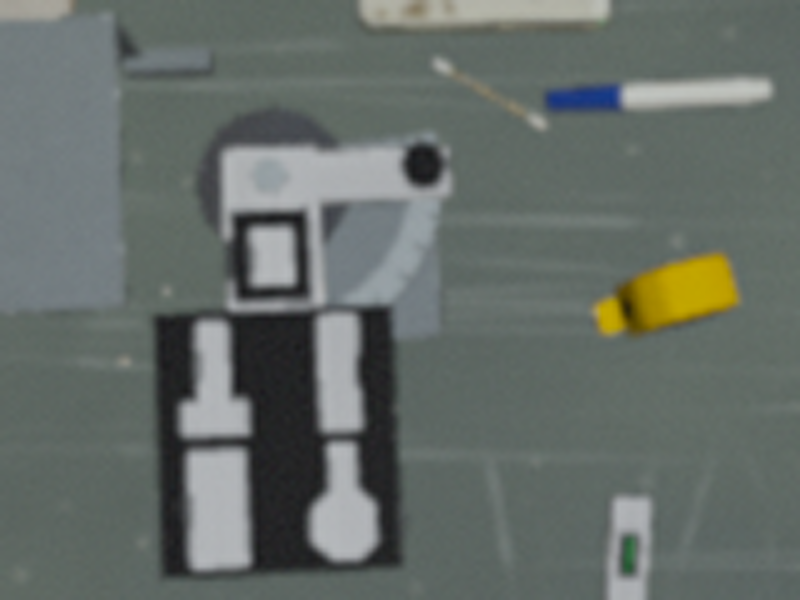

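The tray is out and the pin is in. In the picture (scale 5, offset 150,130) the T pocket is at about (214,380), the tape pocket at (218,510), the level pocket at (340,373), the dial pocket at (344,505) and the socket at (272,255). The solved pivot is P=(.6579,.1486) with a yaw of 3.29°. I'll fit the pockets to sub-pixel accuracy.

```bash
sed -i 's/tape_rule=\[box(-16.5,16.5,-25,40,0,60)\]/tape_rule=[box(-16.5,16.5,-25,25,0,60),box(-9,9,25,40,0,16)]/' h.py
cat > pk.py <<'E'
from h import *
P=np.array([.6579,.1486]);Y=.0574;c,s=np.cos(Y),np.sin(Y);RT=np.array([[c,-s],[s,c]])
im=np.load('out.npy').astype(float).mean(2)
r=lambda x0,x1,y0,y1:np.array([[x0,y0],[x1,y0],[x1,y1],[x0,y1]])/1000
SH=dict(tee=[r(-33,-13,-20,20),r(-14,33,-10,10)],level=[r(-34,34,-12,12)],tape=[r(-33.5,33.5,-17.5,17.5)],socket=[r(-17,17,-13,13)])
G=dict(tee=(214,380),level=(340,373),tape=(218,510),socket=(272,255))
def ras(polys,q,z):
    m=np.zeros((384*8,512*8),np.uint8)
    for p in polys:
        w=(p+q)@RT.T+P;cv2.fillPoly(m,[((proj(np.c_[w,np.full(len(w),z)])+.5)*8).astype(np.int32)],255)
    return m
def fitp(n,z1,z0):
    u,v=150+(G[n][0]+.5)/5-.5,130+(G[n][1]+.5)/5-.5
    q0=(unproj((u,v),z0)[:2]-P)@RT
    m=cv2.resize(ras([p*[1,1] for p in SH[n]],q0,z0),(512,384),interpolation=cv2.INTER_AREA)
    M=cv2.dilate(m,np.ones((5,5)))>0
    I=im[M];lo,hi=np.percentile(I,5),np.percentile(I,90);t=np.clip((I-lo)/(hi-lo),0,1)
    def f(x):
        a=ras(SH[n],x/100,z1)&ras(SH[n],x/100,z0);a=cv2.GaussianBlur(cv2.resize(a,(512,384),interpolation=cv2.INTER_AREA)/255.,(0,0),.6)
        return np.mean((a[M]-t)**2)
    x0=q0*100;o=minimize(f,x0,method='Nelder-Mead',options=dict(initial_simplex=x0+np.array([[0,0],[.4,0],[0,.4]]),maxiter=60,xatol=.005,fatol=1e-6))
    q=o.x/100;return q,P+RT@q,o.fun
if __name__=='__main__':
    for n in('tee','level','tape'): print(n,[np.round(k,4) for k in fitp(n,.052,.036)])
    for z1 in(.052,.06,.07): print('socket',z1,[np.round(k,4) for k in fitp('socket',z1,z1-.016)])
    g=np.load('out.npy').max(2).astype(float)[155:171,226:244];w=np.clip(60-g,0,None);v,u=np.mgrid[155:171,226:244]
    print('knob',unproj(((u*w).sum()/w.sum(),(v*w).sum()/w.sum()),.074))
    Yw=np.arange(0,6.28,np.pi/2);optics.snapshot('top')
    for nm,y in dict(tape_rule=[.267,.267+np.pi],tee_gauge=[.05],pocket_level=[3.06],battery_plug=[.45,.45+1.57]).items(): print(nm,fit(nm,y,snap=False))
E
python3 pk.py
```

```text
tee [array([-0.1143,  0.0367]), array([0.5417, 0.1787]), np.float64(0.0153)]
level [array([-0.1143, -0.0346]), array([0.5458, 0.1075]), np.float64(0.0328)]
tape [array([-0.1894,  0.0374]), array([0.4667, 0.175 ]), np.float64(0.0133)]
socket 0.052 [array([-0.0461, -0.0001]), array([0.6118, 0.1459]), np.float64(0.016)]
socket 0.06 [array([-0.0468, -0.001 ]), array([0.6112, 0.1449]), np.float64(0.0153)]
socket 0.07 [array([-0.0479, -0.0018]), array([0.6102, 0.144 ]), np.float64(0.0182)]
knob [0.66101992 0.0588994  0.074     ]
tape_rule (array([ 0.58942176, -0.08949664,  0.3430101 ]), np.float64(0.15711270924252668))
tee_gauge (array([0.5363192 , 0.19349222, 0.29275482]), np.float64(0.9295321231282322))
pocket_level (array([ 0.44021748, -0.06054378,  3.07191974]), np.float64(0.04003856880442808))
battery_plug (array([ 0.58084088, -0.21426567,  0.46786379]), np.float64(0.08896195849829068))
```

```bash
cat > job.py <<'E'
from h import *
J0=[-73.081,28.281,77.091,0,74.628,-5.472]
YT=.052
def near(a): # closing-axis angle (mod pi) whose wrist solution is reached with the least turn
    return a
def goto(x,y,z,a,flip=True):
    q0=np.array(obs()['joint_positions']);c=[]
    for k in((0,np.pi) if flip else (0,)):
        q=kin.solve_ik([x,y,z],down(a+k))
        if q is not None: c.append((abs(np.array(q)-q0).max(),a+k))
    a=min(c)[1];arm.move_to([x,y,z],down(a));return a
def squeeze(x,y,a,w,z):
    """open to w+14 mm, go down, close along a; returns finger middle"""
    hand.grip(min(w+.016,.09));a=goto(x,y,.14,a);arm.move_l([x,y,z],down(a),feed=.15)
    hand.grip(0);s=obs();print('sq w %.1f f %.0f'%(s['width']*1e3,s['grasp_force']),np.round(s['ee_pos'],4),np.round(s['force'],1));return np.array(s['ee_pos']),a
def pick(p,L,W,ztcp,ax,gx=0.,ctr=0.):
    """p: pose (x,y,yaw). ax: yaw of the long axis relative to object x. L, W: sizes the long way / across.
    gx: grip place along the long axis (from the middle of L). returns TCP-angle and object yaw relation"""
    yl=p[2]+ax;d=np.array([np.cos(yl),np.sin(yl)]);n=np.array([-d[1],d[0]])
    c=np.array(p[:2])+d*ctr
    e,a=squeeze(*c,yl,L,ztcp);c=c+d*((e[:2]-c)@d)
    hand.grip(min(L+.016,.09));arm.move_l([e[0],e[1],.11],feed=.2)
    g=c+d*gx;e,a=squeeze(*g,yl+np.pi/2,W,ztcp);g=g+n*((e[:2]-g)@n)
    arm.move_l([*g,ztcp+.11],down(a),feed=.2);s=obs();print('lifted w %.1f'%(s['width']*1e3),s['t'],np.round(s['force'],1))
    return a-(yl+np.pi/2)   # 0 or pi: tool angle minus (long-axis yaw + 90deg)
def insert(c,yl,k,ztcp,gx,zfloor=.036,depth=.016,start=None):
    """c: centre of the long extent to reach, yl its yaw"""
    d=np.array([np.cos(yl),np.sin(yl)]);n=np.array([-d[1],d[0]]);a=yl+np.pi/2+k
    g=np.array(c)+d*gx;zt=zfloor+depth
    a0=a
    if kin.solve_ik([*g,zt+ztcp+.05],down(a)) is None: print('IK none')
    arm.move_to([*g,zt+ztcp+.05],down(a));arm.move_l([*g,zt+ztcp+.006],down(a),feed=.15)
    arm.sleep(.2);b=np.array(obs()['force']);print('w %.1f'%(obs()['width']*1e3),obs()['t'])
    offs=[(0,0)]+[(r*np.cos(t),r*np.sin(t)) for r,m in((.0012,6),(.0024,10),(.0036,12)) for t in np.arange(m)*2*np.pi/m]
    for o in offs:
        q=g+d*o[0]+n*o[1];arm.move_l([*q,zt+ztcp+.003],down(a),feed=.08);ok=True
        for z in np.arange(.002,-depth-.0012,-.002):
            arm.move_l([*q,zt+ztcp+z],down(a),feed=.04);s=obs();f=np.array(s['force'])-b
            if z>-.0065 and f[2]>9: ok=False;break
            if f[2]>38: print('stop high');break
        if ok: break
    print('off',np.round(o,4),'z above floor %.4f'%(s['ee_pos'][2]-ztcp-zfloor),'f',np.round(f,1),'w %.1f'%(s['width']*1e3),s['t']);return ok,q,a
def tamp(q,a,ztop,zfinger=.014,fmax=32):
    """release, rise and press on top with closed fingers down to the top height ztop"""
    hand.grip(obs()['width']+.012);p=np.array(obs()['ee_pos']);arm.move_l([*q,p[2]+.06],down(a),feed=.2)
    hand.grip(0);arm.sleep(.1);b=obs()['force'][2]
    arm.move_l([*q,ztop+zfinger+.012],down(a),feed=.15)
    for z in np.arange(.010,-.0041,-.001):
        arm.move_l([*q,ztop+zfinger+z],down(a),feed=.04);s=obs();f=s['force'][2]-b
        if f>fmax: break
    print('tamp: tip z above wanted top %.4f f %.1f'%(s['ee_pos'][2]-zfinger-ztop,f),s['t'])
    arm.move_l([*q,ztop+.1],down(a),feed=.2)
E
python3 - <<'E'
from job import *
p,e=fit('pocket_level',[3.06]);print(p,e)
k=pick(p,.066,.022,.034,0)
print('k',k,obs()['joint_positions'].round(0))
yl=YT+np.pi if abs(np.sin((p[2]-YT)/2))>.7 else YT
ok,q,a=insert((.5458,.1075),yl,k,.034,0)
if ok: tamp(q,a,.070)
E
```

```text
[ 0.44089916 -0.06170568  3.05712113] 0.05413782691460132
sq w 65.7 f 30 [ 0.4413 -0.0618  0.0346] [-2.4  0.1  9.3]
sq w 22.0 f 30 [ 0.4417 -0.0618  0.0345] [0.  1.3 8.7]
lifted w 22.3 37.3083 [-0.3 -0.6 -1.5]
k 3.141592653589793 [ -16.   21.  108.   -0.   52. -101.]
w 22.1 38.7667
off [0 0] z above floor 0.0001 f [1.2 1.1 5.1] w 21.8 41.5167
tamp: tip z above wanted top 0.0001 f 44.3 46.75
```

```bash
sed -i 's/fmax=32/fmax=20/; s/-.0041,-.001)/-.0041,-.0005)/' job.py
python3 - <<'E'
from job import *
arm.move_joints(J0)
im=optics.snapshot('top');cv2.imwrite('pics/a1.png',cv2.resize(im[130:270,150:400,::-1],(800,448),interpolation=cv2.INTER_CUBIC))
for r in optics.masks_of('tee_gauge','top'):
    print(r['conf'],r['extent'])
    if r['extent'][0]>250: print(fit('tee_gauge',[.05,1.6,-1.5,3.1],snap=False,mask=r['mask']))
E
```

```text
0.72 [356.5, 243.5, 373.7, 265.4]
(array([ 0.40509643, -0.32065977,  0.11147358]), np.float64(0.07211981688761875))
```

View pics/a1.png

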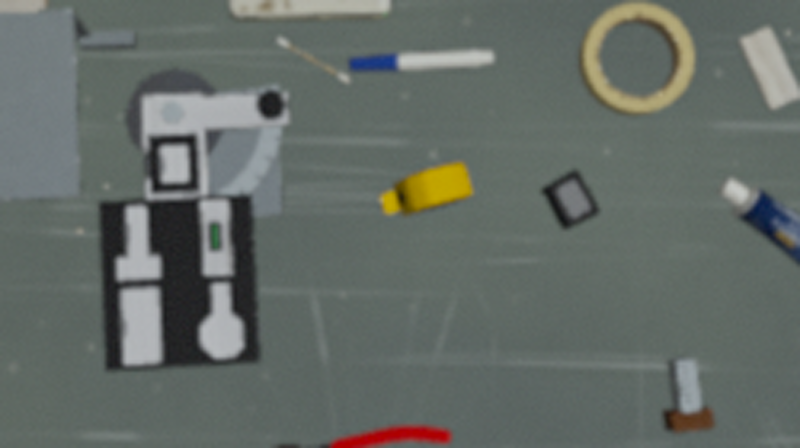

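The picture shows the level seated in its cutout at (215,237). The T gauge has been knocked to (688,395), and the fit agrees. I'll pick it up now.

```bash
python3 - <<'E'
from job import *
k=pick((.4051,-.3207,.1115),.064,.018,.034,0,gx=.008)
ok,q,a=insert((.5417,.1787),YT,k,.034,.008)
if ok: tamp(q,a,.070)
E
```

```text
sq w 63.6 f 30 [ 0.4054 -0.321   0.0347] [-0.2 -0.3  7.5]
sq w 17.6 f 30 [ 0.4136 -0.32    0.0347] [-1.1  1.7  8.6]
lifted w 17.7 59.0333 [-0.2  0.1 -1.2]
w 17.9 61.55
off [0 0] z above floor 0.0004 f [0.3 1.3 9.6] w 17.6 64.3
tamp: tip z above wanted top 0.0002 f 21.0 71.9833
```

```bash
python3 - <<'E'
from job import *
arm.move_joints(J0)
p,e=fit('tape_rule',[.3]);print(p,e,obs()['t'])
k=pick(p,.050,.033,.050,np.pi/2)
yl=YT+np.pi;d=np.array([np.cos(yl),np.sin(yl)])
print(k,obs()['joint_positions'].round(0))
ok,q,a=insert(np.array([.4667,.175])-.0075*d,yl,k,.050,0)
if ok: tamp(q,a,.096)
E
```

```text
[ 0.5913891  -0.09157969  0.26213179] 0.13394908768201916 75.55
sq w 58.9 f 30 [ 0.5921 -0.0918  0.051 ] [-0.7 -0.7  7.5]
sq w 32.1 f 30 [ 0.592  -0.0921  0.0508] [-0.7 -0.2  7.1]
lifted w 32.2 84.4083 [ 0.1 -0.2 -3. ]
0.0 [-15.  30.  86.  -0.  64. 150.]
w 31.8 86.175
off [0 0] z above floor 0.0005 f [-16.3   2.2  26.9] w 31.8 88.925
tamp: tip z above wanted top 0.0031 f 23.7 95.2167
```

```bash
python3 - <<'E'
from job import *
arm.move_joints(J0)
im=optics.snapshot('top');a=cv2.resize(im[150:250,170:260,::-1],(540,600),interpolation=cv2.INTER_CUBIC)
s=optics.snapshot('scene');i=proj([.48,.17,.06],'scene')[0].astype(int);print(i)
b=cv2.resize(s[i[1]-50:i[1]+50,i[0]-21:i[0]+22,::-1],(258,600),interpolation=cv2.INTER_CUBIC)
cv2.imwrite('pics/tp.png',np.hstack([a,b]))
E
```

```text
[241 221]
```

View pics/tp.png

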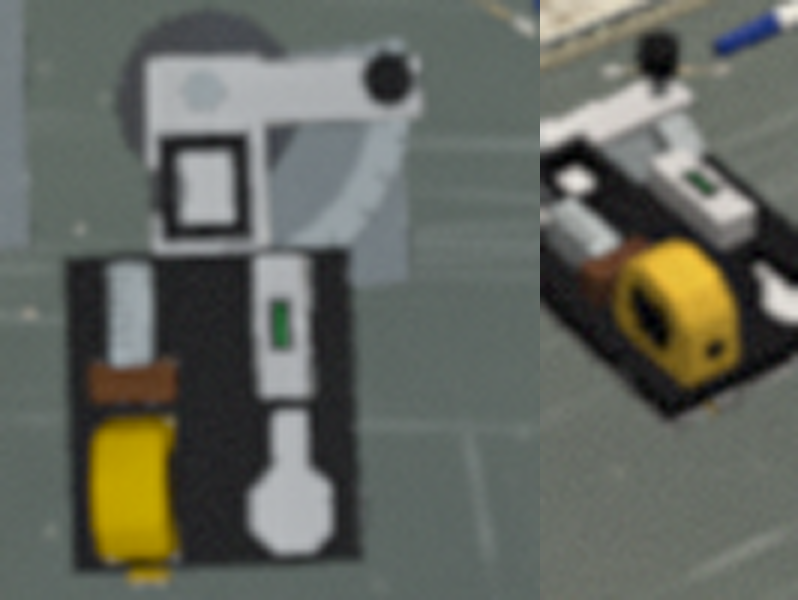

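The tape body covers its pocket, with its tongue overhanging the tray's outer edge at (150,573). The tamp stopped 3 mm high, though. I'll press at several places along it.

```bash
cat >> job.py <<'E'
def press(x,y,a,ztop,fmax=30,lo=-.004):
    hand.grip(0);goto(x,y,ztop+.06,a);arm.sleep(.1);b=obs()['force'][2];first=None
    arm.move_l([x,y,ztop+.014+.008],feed=.15)
    for z in np.arange(.007,lo,-.001):
        arm.move_l([x,y,ztop+.014+z],feed=.05);s=obs();f=s['force'][2]-b
        if first is None and f>3: first=s['ee_pos'][2]-.014
        if f>fmax: break
    print('press',x,y,'first contact',first,'end %.4f f %.1f'%(s['ee_pos'][2]-.014,f),'lat',np.round(s['force'][:2],1),s['t']);arm.move_l([x,y,ztop+.05],feed=.2)
E
python3 - <<'E'
from job import *
for dx in(-.018,0,.018,-.018): press(.4667+dx,.175+dx*YT,YT,.096)   # fingers close along tape length
E
```

```text
press 0.4487 0.174064 first contact 0.09642212270960127 end 0.0957 f 43.1 lat [-8.4 -0.2] 104.65
press 0.4667 0.175 first contact 0.09943727333320829 end 0.0986 f 36.9 lat [-7.1  1.6] 107.7083
press 0.4847 0.17593599999999998 first contact 0.09817610208005116 end 0.0959 f 34.9 lat [-1.  -0.2] 111.5
press 0.4487 0.174064 first contact 0.09636235806529281 end 0.0956 f 39.2 lat [-7.3  0.3] 115.3333
```

```bash
python3 - <<'E'
from job import *
for dx in(0,.018): press(.4667+dx,.175+dx*YT,YT,.096,fmax=22)
E
```

```text
press 0.4667 0.175 first contact 0.09918460333050298 end 0.0961 f 28.6 lat [ 7.7 -1.7] 119.1417
press 0.4847 0.17593599999999998 first contact 0.09534877045518615 end 0.0942 f 16.2 lat [ 4.9 -0.3] 123.2
```

The middle went down to .0961, so the tape is home. Next is the battery.

```bash
cat > bat.py <<'E'
from job import *
def plug(c,a,zt=.034,z0=.082):
    c=np.array(c);arm.move_to([*c,z0+zt+.03],down(a));arm.move_l([*c,z0+zt],down(a),feed=.15);arm.sleep(.2)
    b=np.array(obs()['force']);offs=[(0,0)]+[(r*np.cos(t),r*np.sin(t)) for r,m in((.0013,6),(.0024,8),(.0036,10)) for t in np.arange(m)*2*np.pi/m]
    zc=None;i=0;z=z0;q=c
    while z>.030:
        z-=.0015;arm.move_l([*q,z+zt],down(a),feed=.05);s=obs();f=(np.array(s['force'])-b)
        if zc is None and f[2]>5: zc=z;print('contact %.4f'%z,np.round(f,1))
        if zc is not None and f[2]>14 and z>zc-.0046:
            i+=1
            if i>=len(offs): print('not found');break
            q=c+offs[i];z=zc+.0015;arm.move_l([*q,z+zt],down(a),feed=.1)
        elif f[2]>33: break
    print('i',i,'end z %.4f'%(s['ee_pos'][2]-zt),np.round(f,1),'w %.1f'%(s['width']*1e3),s['t']);return q
E
python3 - <<'E'
from bat import *
arm.move_joints(J0)
p,e=fit('battery_plug',[.468]);print(p,e,obs()['t'])
k=pick(p,.044,.034,.034,0)
a=YT+np.pi/2+k
q=plug((.6112,.1456),a);np.save('bq.npy',[*q,a])
E
```

```text
[ 0.58124461 -0.21521423  0.44736806] 0.1287440510711873 126.45
sq w 43.9 f 30 [ 0.5818 -0.2155  0.0348] [ 0.2 -0.4  7.3]
sq w 33.7 f 30 [ 0.5819 -0.2152  0.0348] [-1.4  0.6  6.8]
lifted w 34.0 135.325 [ 0.3  0.2 -1.6]
contact 0.0475 [-3.7 -0.3 13.9]
i 2 end z 0.0345 [-3.4 -4.2 36. ] w 34.1 146.7333
```

```bash
python3 - <<'E'
from job import *
x,y,a=np.load('bq.npy');hand.grip(.046);arm.move_l([x,y,.12],feed=.25)
press(x,y,a,.0745,fmax=30,lo=-.006)
E
```

```text
press 0.61185 0.1467258330249198 first contact 0.0782377918033922 end 0.0781 f 41.0 lat [-14.1  -2.1] 150.8083
```

The battery top stops hard at .078, which is .036+.042, so it is plugged in. Now the swing home.

```bash
python3 - <<'E'
from swing import *
R=down(0);P=np.array([.6579,.1486])
hand.grip(.05);q0=obs()['joint_positions']
arm.move_to([.6627,.0588,.14],R);arm.move_l([.6627,.0588,.067],R,feed=.15)
hand.grip(0);s=obs();K=np.array(s['ee_pos']);print(K,s['force'],s['width'],s['t'])
arm.move_l([K[0],K[1],.0848],R,feed=.04);s=obs();print(s['force'],s['ee_pos'])
a=np.arctan2(K[1]-P[1],K[0]-P[0])+2*np.pi;print(np.degrees(a))
off=swing(P,a,np.pi+.0574+.03,.0848,16,R)
E
```

```text
[0.66297824 0.0588038  0.06754447] [-1.64960785  0.16969446  6.86045518] 0.025071423004067117 154.5333
[ 0.57746394 -0.22235275 -6.75506184] [0.6629305  0.05881199 0.08470742]
273.2367969780309
268 fr -0.5 ft -2.3 fz -6.8 w 25.2 pos [0.6536 0.0587 0.0844]
262 fr -1.6 ft -0.6 fz -7.3 w 24.7 pos [0.6454 0.0596 0.0847]
257 fr -1.5 ft -1.6 fz -7.8 w 24.9 pos [0.637  0.0612 0.0847]
251 fr -2.1 ft -0.5 fz -6.8 w 25.0 pos [0.6288 0.0635 0.0848]
246 fr -0.2 ft -1.1 fz -7.4 w 24.9 pos [0.6208 0.0669 0.0848]
240 fr -0.3 ft -0.2 fz -6.7 w 24.9 pos [0.6131 0.0708 0.0848]
235 fr -1.0 ft -1.4 fz -7.4 w 25.0 pos [0.6059 0.0755 0.0848]
229 fr 0.0 ft -0.1 fz -7.4 w 24.7 pos [0.5991 0.0809 0.0848]
224 fr -1.4 ft -0.3 fz -7.1 w 24.7 pos [0.5929 0.0869 0.0848]
218 fr -0.6 ft -0.4 fz -7.5 w 25.0 pos [0.5872 0.0934 0.0848]
213 fr -1.5 ft -0.2 fz -8.2 w 24.9 pos [0.5823 0.1005 0.0848]
207 fr -1.1 ft 0.3 fz -7.2 w 25.3 pos [0.578  0.108  0.0848]
202 fr -2.8 ft -0.1 fz -7.5 w 24.7 pos [0.5744 0.1159 0.0848]
196 fr -0.3 ft -0.8 fz -7.6 w 24.8 pos [0.5717 0.1241 0.0848]
191 fr -1.2 ft -1.5 fz -7.5 w 24.8 pos [0.5698 0.1324 0.0848]
185 fr -0.6 ft -0.2 fz -6.6 w 24.7 pos [0.5687 0.1409 0.0848]
off -0.000496977085636012 t 159.7917
```

```bash
python3 - <<'E'
from swing import *
R=down(0);P=np.array([.6579,.1486])
y=P[1]-.0899*np.sin(.0574);x=P[0]-.0896*np.cos(.0574);print(x,y)
arm.move_l([x,y,.0848],R,feed=.03)
for z in(.080,.075,.0712,.0678): arm.move_l([x,y,z],R,feed=.04);s=obs();print(z,s['force'].round(1),s['ee_pos'].round(4))
hand.grip(.04);arm.sleep(.2);hand.grip(0)
for dy in(.003,-.003,0):
    arm.move_l([x,y+dy,.0678],R,feed=.03);s=obs();print(dy,s['force'].round(1),s['ee_pos'].round(4))
print(s['t'])
E
```

```text
0.5684475647254618 0.14344257316960196
0.08 [ 1.  -0.  -6.7] [0.5685 0.1434 0.0797]
0.075 [ 0.5  0.6 -4.5] [0.5685 0.1434 0.0748]
0.0712 [ 0.2  0.1 -4.5] [0.5685 0.1434 0.0711]
0.0678 [ 1.2  1.2 -4.5] [0.5685 0.1435 0.0678]
0.003 [ 0.5 -9.8  1.7] [0.5684 0.1456 0.0678]
-0.003 [-0.5 16.8 -2. ] [0.5685 0.1421 0.0678]
0 [ 1.3  1.6 -0.7] [0.5685 0.1435 0.0678]
162.9667
```

Locked: the sideways forces oppose the push and the pin went down its full travel. I'll release, retreat and check.

```bash
python3 - <<'E'
from h import *
hand.grip(.05);arm.move_l([.5685,.1434,.16],feed=.15);arm.move_joints([-73.081,28.281,77.091,0,74.628,-5.472])
im=optics.snapshot('top');a=cv2.resize(im[125:215,105:250,::-1],(500,310),interpolation=cv2.INTER_CUBIC)
s=optics.snapshot('scene');b=cv2.resize(s[160:260,135:270,::-1],(500,290)[:1]+(290,),interpolation=cv2.INTER_CUBIC) 
cv2.imwrite('pics/end.png',np.vstack([a,b]));print(telemetry.observe()['t'])
E
```

```text
167.2167
```

View pics/end.png

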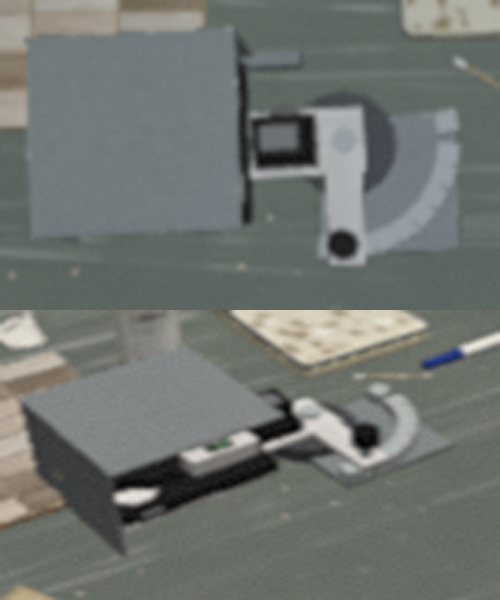

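The tray is home under the roof. The knob is down at (342,243), the battery is in the socket at (280,138), and the level shows seated under the roof. I'm handing the job in.

```bash
python3 -c "
from rig import arm
print(arm.sign_off())"
```

```text
the job is handed in; nothing more can be done
None
```

Job handed in at about 167 s (no verdict returned): the level, T gauge, tape measure and battery all measured home by press height, and the tray is locked under the roof; two or three top presses peaked at 41–44 N on the closed fingertips, just over the 40 N figure set for the arm and gripper body.

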